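# Lift a well plate out of its flush bay and move it to the reading nest

### The job

The well plate lies flush in its bay, so fingers cannot get at it. Take the lifter by its handle, slide its blade under the plate from the bay's open front and lift the plate up out of the bay without touching it with the fingers; set the lifter down flat on the worktop with the plate still on it and let go. Then take the plate itself by its long sides, lay it fully down in the nest and let go, keeping the plate level throughout, leaving the lifter lying flat on the worktop, and not disturbing the petri dish, the timer or the marker.

Things in the scene. Friction and masses are not known exactly. Their poses are not given: they have to be found in the camera images.
- plate: White well plate, 84 mm long (its x), 60 mm wide (its y), 14 mm thick, 24 round wells marked on top, about 0.12 kg, loose. Origin: centre of its underside; z up. Both 60 mm ends are bevelled underneath, 3 mm high and 6 mm deep, so that a blade tip finds a way under. The same after a half turn.
- lifter: Lifter, loose, about 0.25 kg: flat steel blade 40 mm wide, 3 mm thick, its last 20 mm thinning to 1.5 mm at the front edge, a black bar handle over its rear. Origin: on the blade's underside below the handle's middle; x forward along the blade, z up. The blade runs from x = -45 to +118 mm. It lies stably flat, also with the plate on it.
- lifter_handle (a point): Middle of the lifter's handle, 48 mm above the blade's underside. The handle is a bar along the blade, 72 mm long, 16 mm wide, 18 mm tall; its two posts, 8 mm thick, stand 25 mm behind and ahead of this point. An upright stop across the blade, 15 mm tall, has its front face 44 mm ahead; the handle ends short of it, so a plate on the blade can be lifted straight off.
- bay: Bay: grey block with an aluminium floor, fixed to the worktop, 120 x 92 mm, 20 mm tall. Origin: worktop height, under the centre of its 88 x 64 mm recess; x points from the open front to the back wall. The recess floor is 6 mm above the worktop, walls 14 mm high stand left, right and behind. The plate lies in it, long side along x, its top flush with the walls.
- bay_mouth (a point): Middle of the front edge of the bay's floor, 66 mm in front of the recess's centre and 6 mm above the worktop. From here the floor runs level to the back wall, whose inner face is at x = +44 mm in the bay's frame.
- nest: Nest: grey reading stage fixed to the worktop, 112 x 90 mm. Origin: worktop height, under its centre; x is its long direction. Lips 22 mm above the worktop along both ends and at the four corners enclose 90 x 66 mm. The middle 60 mm of both long sides is open for the fingers, down to 6 mm above the worktop. The plate lies with its long side along x, either way round.
- nest_pad (a point): Centre of the top of the nest's aluminium pad (96 x 52 mm), 14 mm above the worktop, on which the plate's underside rests.
- petri: Petri dish with lid, 68 mm across, 15 mm tall; bystander. Origin: centre of its underside.
- timer: Small white bench timer, 66 x 70 x 18 mm; bystander. Origin: centre of its underside.
- marker: Marker pen lying down, 134 mm long (its y), 12 mm thick; bystander. Origin: centre of its underside.

How it is judged:
On the way, in this order (a step that is already met when the one before it is completed fails the run):
1. the plate rides on the lifter, clear of the bay, untouched by the fingers (z of plate in the frame of bay above 0.016 m and contact force between plate and lifter above 0.3 N and contact force between the fingers and plate below 0.05 N), for 0.2 s.
2. the lifter lies flat on the worktop, let go, with the plate on it (height (world z) of lifter below 0.004 m and angle between lifter's own z axis and vertical below 0.05 rad and contact force between plate and lifter above 0.3 N and contact force between each of the arm, the fingers and lifter below 0.05 N and contact force between the fingers and plate below 0.05 N and linear speed of each of lifter, plate below 0.02 m/s), for 0.2 s.
3. the plate is held by the fingers, clear of the lifter (contact force between the fingers and plate above 0.3 N and contact force between plate and lifter below 0.05 N and height (world z) of plate above 0.018 m), for 0.1 s.
At the end, for the whole second after the job is handed in: The plate lies inside the nest's lips (centre within 8 mm, underside on the pad to 3 mm, level to 0.05 rad, long side along the nest's to 0.12 rad), at rest, let go; the lifter lies flat on the worktop (underside below 4 mm, level to 0.05 rad), at rest, let go (horizontal distance between plate and nest below 0.008 m and z of plate in the frame of nest between 0.011 and 0.016 m and angle between the x axis of plate and the x axis of nest, either way round below 0.12 rad and angle between each of plate, lifter's own z axis and vertical below 0.05 rad and linear speed of each of plate, lifter below 0.02 m/s and contact force between the fingers and plate below 0.05 N and height (world z) of lifter below 0.004 m and contact force between the fingers and lifter below 0.05 N); the robot touches nothing.
It fails at once if the plate is tilted by more than 0.4 rad (angle between plate's own z axis and vertical above 0.4 rad).
It fails at once if the fingers touch the plate while it is still in the bay (contact force between the fingers and plate above 0.5 N and horizontal distance between plate and bay below 0.03 m and z of plate in the frame of bay below 0.016 m).
It fails at once if the petri dish is moved by more than 20 mm (distance of petri from where it was at the start of the episode above 0.02 m).
It fails at once if the timer is moved by more than 20 mm (distance of timer from where it was at the start of the episode above 0.02 m).
It fails at once if the marker is moved by more than 20 mm (distance of marker from where it was at the start of the episode above 0.02 m).
It also fails if it takes over 64 s, if anything falls off the work surface, if the arm or the gripper's body presses on something with over 40 N, if the wrist force passes 120 N, or if a joint passes its speed limit or range.

### The arm

A 6-joint arm with a two-finger parallel gripper is mounted at the origin on a cart in front of the work surface, level with it; the furniture and walls round the work are solid. World frame = base frame: x ahead of the robot, y to its left, z up, the work surface at z = 0. Lengths are in m, angles in rad, forces in N, time in s.
With the tool pointing down it reaches from about 0.4 to 0.825 m from the base axis. Payload 7 kg.
Tool frame: the origin (TCP) lies at the very end of the fingers, on their centre line; the grasp point (between the pads) lies arm.hold_point_z behind it (arm.hold_point_z is the distance from the TCP to the grasp point, in m); z points along the fingers, y is the line along which they close (so a half turn about z gives the same grasp; the last joint's range is limited). The gripper opens to 85 mm and grips with 20 to 120 N. Pads are 22 mm wide; open, the fingers measure 114 mm over their backs; the gripper's body (76 mm by 85 mm) begins 54 mm behind the grasp point. The pads swing forward as they close: fully open they stand 13 mm farther back than shut.
Start: joints at [1.481, 0.359, 0.012, 0, -1.224, -0.288], TCP at [0.249, 0.627, 0.231] pointing down, gripper open.
Joint ranges: [-3.07, 3.07], [-1.43, 2.12], [-1.02, 1.25], [-3.03, 1.67], [-3.05, -0], [-3.03, 3.03]. Speed limits (rad/s): [2.39, 2.39, 3.01, 3.14, 3.14, 3.14].

### API

Orientations are given as [roll, pitch, yaw] about the fixed x, y, z axes, in that order (R = Rz(yaw) Ry(pitch) Rx(roll)).
In Python, from bench import arm gives the robot as it stands.
- The arm moves only by the shell command python3 jog.py 'ROWS' [FORCE]. ROWS is rows parted by semicolons, their numbers by spaces, 1 to 20 of them, each of 7 numbers: a rotation vector rx, ry, rz in rad, then dx, dy, dz in m, then the finger opening in m; each row is the pose to reach, as a shift and turn from the pose commanded when the command began, along the tool's axes at that moment; what a row does not reach only later rows make up. A row lasts 1/8 s, in which the tool goes at most 0.0625 m and 0.188 rad, less where a joint would pass 70% of its speed; a pose out of reach is approached as far as the arm can. The fingers move at their own pace and stop on an object; FORCE is the grip in N (left out, the last holds). Time passes only in rows, so rows that do not move let the fingers close. It prints the time, the measured TCP pose, the force, the opening and the grip force at its end.
- arm.get_state(): the state, without advancing time (a new reading comes with each control period).
- arm.get_image(name): name is "scene" or "top" or "wrist"; returns a dict with "color" (420x560x3 uint8, blue, green, red), "z_map" (420x560 float32, m along the optical axis (not along the pixel's ray), 0 where there is no reading), "K" (3x3 intrinsics, pixels), "extrinsics" (4x4, takes a point from world to camera coordinates). Camera axes: x right, y down, z forward; pixel columns grow to the right and rows downward; lengths in m; the calibration is good to about 2 mm. A picture is of the moment at which its call begins.
- arm.hand_in(): hands the job in; it is judged then, once.
The state is a dict: "t": time; "joint_pos": joint angles; "joint_velocities": joint speeds; "joint_torque": joint torques, N m; "eef_pos": TCP position; "eef_rot": TCP orientation; "wrist_force": force on the tool from outside, world axes, zero at the start; "ft_torque": the same for the moment, N m; "width": finger opening in m; "gripper_force": force on a finger pad.
Only numpy, scipy, OpenCV 4.12 (cv2) and the standard library are available. Lean on these libraries where they do the work, as an engineer would, in place of code of your own. Each camera call takes 0.05 s, during which the arm holds its last target. There are 200 camera calls.

## Working session

There is one attempt and no reset: what is moved stays moved. The work goes in short steps, Python scripts to look and compute and a shell command to move; the robot and the scene stay as the last step left them, time stands still between calls to the robot, and variables do not carry over. Pictures are saved under pics/ and viewed, at most 10 in all, crops included, and the job is handed in when it is done.

```bash
ls; mkdir -p pics; python3 - <<'E'
from bench import arm
import cv2,numpy as np
s=arm.get_state();print(s['t'],s['eef_pos'],s['eef_rot'],s['width'],arm.hold_point_z)
for n in("top","scene"):
    d=arm.get_image(n);cv2.imwrite(f'pics/{n}0.png',d['color']);np.savez(f'{n}0.npz',**d)
    print(n,d['K'].tolist(),np.round(d['extrinsics'],3).tolist())
E
```

```text
bench.py
jog.py
pics
0.0 [0.2488666  0.62692959 0.23036149] [ 3.13994435e+00 -1.68692332e-04 -3.77949734e-01] 0.08541592363030007 0.0187
top [[485.6410557425938, 0.0, 282.376935471569], [0.0, 485.6410557425938, 213.49502279442055], [0.0, 0.0, 1.0]] [[-0.05, -0.999, -0.002, 0.021], [-0.978, 0.049, -0.204, 0.546], [0.204, -0.008, -0.979, 1.299], [0.0, 0.0, 0.0, 1.0]]
scene [[386.857789968623, 0.0, 277.6091050163035], [0.0, 386.857789968623, 212.64677257366066], [0.0, 0.0, 1.0]] [[0.791, -0.611, 0.004, -0.436], [-0.378, -0.495, -0.783, 0.26], [0.48, 0.618, -0.623, 1.045], [0.0, 0.0, 0.0, 1.0]]
```

View pics/top0.png

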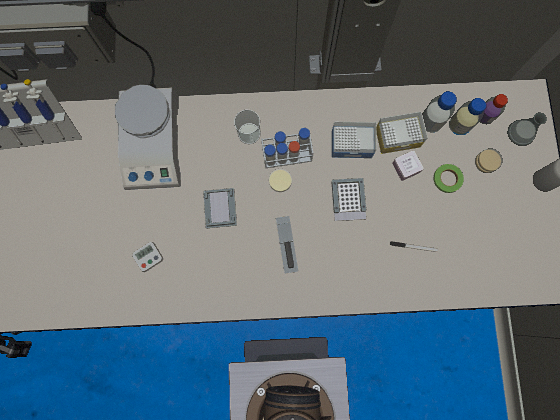

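View pics/scene0.png

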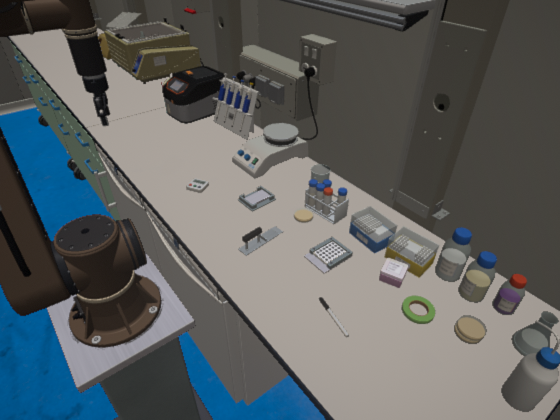

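The top view shows the lifter at (287,245) with its blade pointing up, the bay at (349,200) with its open front toward the robot, and the nest at (220,208). The petri dish is at (280,181), the timer at (148,257) and the marker at (413,246).

```bash
cat > h.py <<'E'
import numpy as np,cv2
from bench import arm
from scipy.spatial.transform import Rotation as R
def cloud(d):
    K,E=d['K'],d['extrinsics'];z=d['z_map'];v,u=np.mgrid[:z.shape[0],:z.shape[1]]
    P=np.stack([(u-K[0,2])/K[0,0]*z,(v-K[1,2])/K[1,1]*z,z],-1)
    W=(P-E[:3,3])@E[:3,:3];W[z==0]=np.nan;return W
def rect(W,m):
    p=W[m][:,:2];(c,s,a)=cv2.minAreaRect((p*1000).astype(np.float32));return np.round(c,1),np.round(s,1),round(a,1),len(p)
def tool(): 
    s=arm.get_state();return np.array(s['eef_pos']),R.from_euler('xyz',s['eef_rot'])
def rel(pos,yaw):
    "shift and turn in tool axes to reach pos, tool down with given yaw"
    p,r=tool();t=R.from_euler('xyz',[np.pi,0,yaw]);return np.round((r.inv()*t).as_rotvec(),4),np.round(r.inv().apply(np.array(pos)-p),4)
E
python3 - <<'E'
from h import *
d=dict(np.load('top0.npz'));W=cloud(d)
def box(u0,u1,v0,v1,lo,hi):
    m=np.zeros(W.shape[:2],bool);m[v0:v1,u0:u1]=1;m&=(W[...,2]>lo)&(W[...,2]<hi);return rect(W,m)
print('table z',np.nanmedian(W[225:240,300:330,2]))
print('handle',box(270,305,205,280,.03,.07)); print('blade+',box(270,305,205,280,.0015,.07))
print('bay',box(325,375,170,228,.012,.03)); print('bayall',box(325,375,170,228,.004,.03))
print('nest',box(198,242,180,235,.01,.03),box(198,242,180,235,.018,.03))
print('petri',box(265,297,165,197,.006,.03)); print('timer',box(128,168,236,276,.008,.03)); print('marker',box(385,445,235,255,.004,.03))
E
```

```text
table z 0.00034178493582923445
handle (array([431.2, -18.1]), array([71. , 15.8]), 6.1, 154)
blade+ (array([474.9, -16. ]), array([ 99.1, 214.7]), 87.2, 1136)
bay (array([ 590.5, -200.4]), array([119.5,  93. ]), 0.0, 1023)
bayall (array([ 592.3, -204.8]), array([144.1, 171.7]), 86.8, 1366)
nest (array([582. , 176.5]), array([110.1,  88.9]), 4.7, 771) (array([583.2, 174.8]), array([105.1,  80.3]), 2.8, 226)
petri (array([656.5,  -5.9]), array([88.6, 94.9]), 88.9, 471)
timer (array([456.8, 381.7]), array([ 84.5, 113. ]), 75.6, 556)
marker (array([ 447.1, -381.7]), array([164.5,  54.7]), 86.9, 235)
```

```bash
python3 -c "
from h import *
print(rel([.56,.18,.30],.08))"
T="0 0 -.458 .454 .301 -.069 .085"; python3 jog.py '0 0 -.1 .05 .033 -.008 .085;0 0 -.2 .1 .066 -.015 .085;0 0 -.3 .15 .1 -.023 .085;0 0 -.4 .2 .133 -.03 .085;0 0 -.458 .25 .166 -.038 .085;0 0 -.458 .3 .2 -.046 .085;0 0 -.458 .35 .232 -.053 .085;0 0 -.458 .4 .265 -.061 .085;0 0 -.458 .43 .285 -.066 .085;0 0 -.458 .454 .301 -.069 .085;0 0 -.458 .454 .301 -.069 .085;0 0 -.458 .454 .301 -.069 .085'
python3 - <<'E'
from h import *
d=arm.get_image('wrist');cv2.imwrite('pics/w1.png',d['color']);np.savez('w1.npz',**d)
W=cloud(d);print(W[0,0],W[0,-1],W[-1,0],W[-1,-1],W[210,280]);print(d['K'][0],np.linalg.inv(d['extrinsics']).round(3))
E
```

```text
t: 1.6
eef_pos: [0.5596, 0.1802, 0.2999]
eef_rot: [3.141, 0.001, 0.08]
wrist_force: [0.1, -0.5, 0.4]
width: 0.0851
gripper_force: 0.0
[ 7.21381537e-01  5.14499727e-01 -1.64202456e-04] [ 0.73875355 -0.0521444   0.11363268] [0.56801029 0.23986649 0.38941087] [0.57680705 0.11792539 0.38865449] [0.49114417 0.16849489 0.00199272]
[334.46261288   0.         276.44525487] [[ 0.08  -0.948 -0.308  0.639]
 [-0.997 -0.076 -0.025  0.185]
 [ 0.     0.309 -0.951  0.444]
 [ 0.     0.     0.     1.   ]]
```

View pics/w1.png

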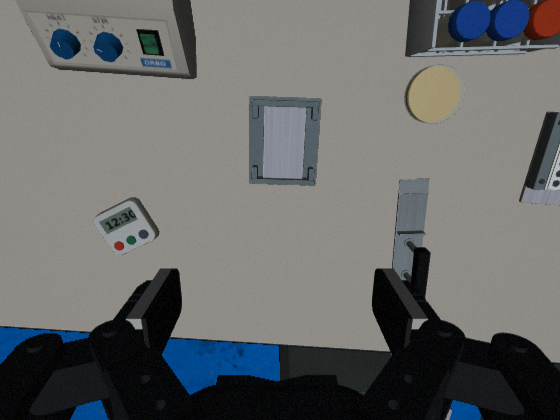

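The wrist view shows the nest at (285,141), the lifter blade front at (413,180), the petri dish at (434,94) and the timer at (127,226). Everything is standing clear. I'll measure the nest, then move toward the lifter and bay.

```bash
python3 jog.py '0 0 0 -.01 .06 0 .085;0 0 0 -.02 .12 0 .085;0 0 0 -.04 .18 0 .085;0 0 0 -.06 .24 0 .085;0 0 0 -.08 .28 0 .085;0 0 0 -.08 .28 0 .085;0 0 0 -.08 .28 0 .085'
python3 - <<'E'
from h import *
d=dict(np.load('w1.npz'));W=cloud(d)
def box(W,u0,u1,v0,v1,lo,hi):
    m=np.zeros(W.shape[:2],bool);m[v0:v1,u0:u1]=1;m&=(W[...,2]>lo)&(W[...,2]<hi)
    m=cv2.morphologyEx(m.astype(np.uint8),cv2.MORPH_OPEN,np.ones((3,3)))>0;return rect(W,m),W[m][:,2].mean()
print(box(W,235,335,85,195,.010,.03),box(W,235,335,85,195,.018,.03))
print('petri',box(W,400,470,60,128,.008,.03))
d=arm.get_image('wrist');cv2.imwrite('pics/w2.png',d['color']);np.savez('w2.npz',**d)
E
```

```text
t: 2.52
eef_pos: [0.5027, -0.1047, 0.3004]
eef_rot: [-3.141, -0.0, 0.081]
wrist_force: [0.3, -0.5, -0.4]
width: 0.0851
gripper_force: 0.0
((array([585.5, 171.9]), array([104.3,  80.9]), 2.2, 4021), np.float64(0.01771568374376968)) ((array([585.4, 171.7]), array([104.1,  80.9]), 2.5, 1023), np.float64(0.023347506852636007))
petri ((array([658.3,  -6.8]), array([67.4, 67.3]), 87.0, 2698), np.float64(0.016750076289567328))
```

View pics/w2.png

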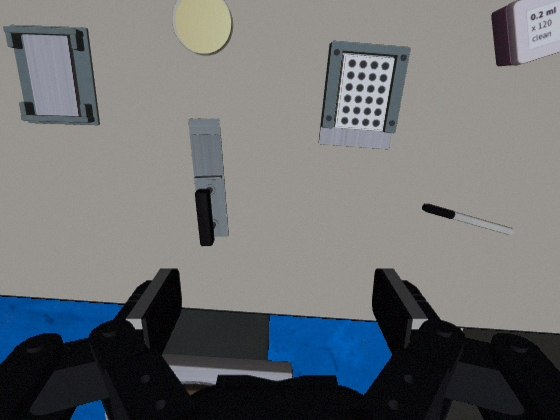

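The second wrist view shows the lifter handle at (205,217), blade front edge at (205,120), and bay plate at (366,90) with its open front at (355,138). The nest is at (53,75).

```bash
cat >> h.py <<'E'
def onplane(d,uv,z):
    K,E=d['K'],d['extrinsics'];uv=np.asarray(uv,float).reshape(-1,2)
    r=np.c_[(uv[:,0]-K[0,2])/K[0,0],(uv[:,1]-K[1,2])/K[1,1],np.ones(len(uv))]@E[:3,:3];c=-E[:3,:3].T@E[:3,3]
    return (c+r*((z-c[2])/r[:,2])[:,None])[:,:2]
def seg(d,box,f,z,k=1):
    "largest blob in box satisfying f(b,g,r), projected on plane z: minAreaRect in mm"
    u0,u1,v0,v1=box;I=d['color'][v0:v1,u0:u1].astype(int);m=f(I).astype(np.uint8)
    m=cv2.morphologyEx(m,cv2.MORPH_CLOSE,np.ones((k,k)))
    c=max(cv2.findContours(m,cv2.RETR_EXTERNAL,cv2.CHAIN_APPROX_NONE)[0],key=cv2.contourArea).reshape(-1,2)+[u0,v0]
    (c,s,a)=cv2.minAreaRect((onplane(d,c,z)*1000).astype(np.float32));return np.round(c,1),np.round(s,1),round(a,1)
E
python3 - <<'E'
from h import *
d=dict(np.load('w2.npz'));I=d['color'];
for n,u,v in[('plate',350,100),('wall',328,100),('floor',355,140),('table',280,150),('handle',205,220),('blade',205,150),('pad',50,75),('nestlip',83,75),('blade back',222,230),('stop',207,176)]:print(n,I[v,u],cloud(d)[v,u].round(3))
print('plate',seg(d,(315,415,40,155),lambda I:I.min(2)>190,.020,9))
print('handle',seg(d,(180,235,175,260),lambda I:I.max(2)<50,.057))
E
```

```text
plate [135 134 130] [ 0.587 -0.188  0.023]
wall [105  98  87] [ 0.585 -0.162  0.021]
floor [157 146 144] [ 0.539 -0.205  0.008]
table [142 147 149] [ 0.518 -0.109  0.002]
handle [21 20 23] [ 0.433 -0.023  0.059]
blade [119 111 102] [ 0.51  -0.011  0.004]
pad [156 144 142] [0.587 0.173 0.015]
nestlip [107 101  88] [0.59  0.137 0.008]
blade back [122 117 108] [ 0.399 -0.037  0.004]
stop [56 55 52] [ 0.477 -0.016  0.012]
plate (array([ 594.8, -203.6]), array([55.1, 76.8]), 88.7)
handle (array([435.8, -24. ]), array([74.4, 21.2]), 6.4)
```

```bash
python3 - <<'E'
import cv2
I=cv2.imread('pics/w2.png');a=cv2.resize(I[30:160,310:420],None,fx=4,fy=4,interpolation=0);b=cv2.resize(I[110:250,180:240],None,fx=4,fy=4,interpolation=0)
import numpy as np
c=np.zeros((560,680,3),np.uint8);c[:520,:440]=a;c[:560,440:680]=b;cv2.imwrite('pics/c2.png',c)
E
```

```text
(no output)
```

View pics/c2.png

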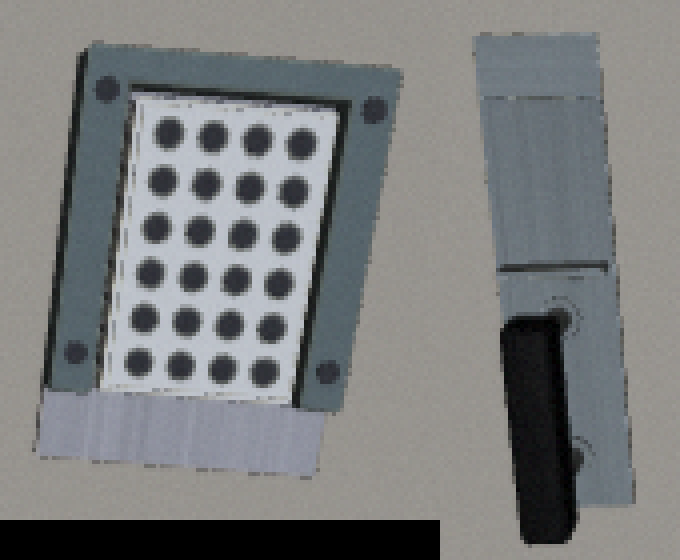

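The crop shows the plate in the bay, with the bay's floor front corners at full-frame (320,144) and (389.5,149). The blade's front corners are at (189,119) and (219.5,119), and its rear right corner is at (228.5,236).

```bash
python3 - <<'E'
from h import *
d=dict(np.load('w2.npz'))
fl,fr=onplane(d,[[320,143.8],[389.5,148.8]],.006)*1000
print('floor front',fl,fr,'mid',(fl+fr)/2,'len',np.hypot(*(fl-fr)),'yaw',np.degrees(np.arctan2(*(fl-fr)[::-1]))-90)
b=onplane(d,[[332,41],[410.5,47.8]],.02)*1000
print('back',b,'mid',b.mean(0),np.hypot(*(b[0]-b[1])),'yaw',np.degrees(np.arctan2(*(b[0]-b[1])[::-1]))-90)
t=onplane(d,[[188.8,118.8],[219.5,118.8],[228.5,236.2]],.002)*1000;print('blade',t)
e=t[1]-t[2];print('len',np.hypot(*e),'yaw',np.degrees(np.arctan2(e[1],e[0])),'w',np.hypot(*(t[0]-t[1])))
f=(t[0]+t[1])/2;u=e/np.hypot(*e);print('origin',f-118*u)
E
```

```text
floor front [ 530.38733209 -160.48336201] [ 531.25443643 -251.73433714] mid [ 530.82088426 -206.10884957] len 91.25509482799036 yaw 0.5444317053548815
back [[ 649.59259044 -158.20467813]
 [ 649.81252996 -249.69069309]] mid [ 649.7025602  -203.94768561] 91.48627934107523 yaw 0.13774325473886506
blade [[547.9622352   10.54332889]
 [551.12722138 -28.7135791 ]
 [389.05573385 -46.14720164]]
len 163.00643626419497 yaw 6.139555827738812 w 39.38428572640436
origin [432.22153562 -21.70528605]
```

```bash
python3 -c "
from h import *
print(rel([.440,-.021,.10],.107),rel([.440,-.021,.029],.107))"
```

```text
(array([-0.0002, -0.0002, -0.0257]), array([-0.056 , -0.0882,  0.2003])) (array([-0.0002, -0.0002, -0.0257]), array([-0.056 , -0.0882,  0.2713]))
```

```bash
python3 jog.py '0 0 -.026 -.015 -.022 .05 .085;0 0 -.026 -.03 -.05 .1 .085;0 0 -.026 -.045 -.075 .15 .085;0 0 -.026 -.056 -.088 .2 .085;0 0 -.026 -.056 -.088 .2 .085;0 0 -.026 -.056 -.088 .225 .07;0 0 -.026 -.056 -.088 .25 .06;0 0 -.026 -.056 -.088 .271 .05;0 0 -.026 -.056 -.088 .271 .04;0 0 -.026 -.056 -.088 .271 0;0 0 -.026 -.056 -.088 .271 0;0 0 -.026 -.056 -.088 .271 0;0 0 -.026 -.056 -.088 .271 0;0 0 -.026 -.056 -.088 .271 0' 100
```

```text
t: 4.32
eef_pos: [0.4412, -0.0216, 0.0306]
eef_rot: [-3.141, -0.003, 0.107]
wrist_force: [0.2, 2.8, 7.0]
width: 0.0143
gripper_force: 98.5
```

```bash
python3 jog.py '0 0 0 0 0 -.02 0;0 0 0 0 0 -.05 0;0 0 0 0 0 -.05 0' ; python3 -c "
from h import *
print(rel([.406,-.2067,.08],.009))"
```

```text
t: 4.7
eef_pos: [0.441, -0.0217, 0.0814]
eef_rot: [-3.141, -0.004, 0.106]
wrist_force: [0.0, -0.1, -3.3]
width: 0.0141
gripper_force: 97.9
(array([-0.0012, -0.0042,  0.0975]), array([-0.0545,  0.1802,  0.001 ]))
```

```bash
python3 jog.py '0 0 .03 -.014 .045 0 0;0 0 .06 -.028 .09 0 0;0 0 .09 -.042 .14 0 0;0 -.004 .097 -.0545 .18 .001 0;0 -.004 .097 -.0545 .18 .001 0;0 -.004 .097 -.0545 .18 .001 0'; python3 - <<'E'
from h import *
d=arm.get_image('wrist');cv2.imwrite('pics/w3.png',d['color']);np.savez('w3.npz',**d)
t=arm.get_image('top');np.savez('t3.npz',**t);s=arm.get_state();print(s['wrist_force'],s['eef_pos'],s['eef_rot'])
E
```

```text
t: 5.45
eef_pos: [0.404, -0.2069, 0.0777]
eef_rot: [-3.141, 0.005, 0.008]
wrist_force: [0.3, 0.9, -2.8]
width: 0.0143
gripper_force: 98.6
[ 0.02937343 -0.12189449 -2.24767311] [ 0.40454748 -0.20631918  0.07805229] [3.14155027 0.00442719 0.0098899 ]
```

View pics/w3.png

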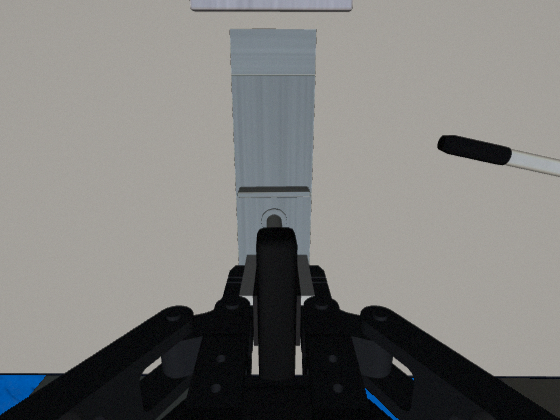

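The view shows the lifter gripped, blade front corners at (230,30) and (316,30). The bay floor's front edge runs from (191,10) to (352,10), so the blade is centred on it.

```bash
python3 - <<'E'
from h import *
d=dict(np.load('w3.npz'));W=cloud(d)
def fit(p):
    p=p[np.isfinite(p).all(1)];A=np.c_[p[:,:2]-p[:,:2].mean(0),np.ones(len(p))];c=np.linalg.lstsq(A,p[:,2],rcond=None)[0];return c.round(4),p.mean(0).round(4)
print('blade',fit(W[85:180,240:308].reshape(-1,3)))
print('table L',fit(W[60:250,100:220].reshape(-1,3)));print('table R',fit(W[180:250,330:420].reshape(-1,3)))
print('floor edge',fit(W[2:9,200:340].reshape(-1,3)))
for n,uv in[('tip',[[231,30],[316,30]])]:print(n,onplane(d,uv,.0505))
print(onplane(d,[[191,10],[352,10]],.006))
E
```

```text
blade (array([-0.009 ,  0.0309,  0.052 ]), array([ 0.4669, -0.2062,  0.052 ]))
table L (array([-0.0002, -0.0005,  0.0016]), array([ 0.4453, -0.1305,  0.0016]))
table R (array([-0.0001,  0.0004,  0.0017]), array([ 0.406 , -0.2766,  0.0017]))
floor edge (array([-0.0381, -0.0019,  0.0077]), array([ 0.5329, -0.2032,  0.0077]))
tip [[ 0.512906   -0.18642488]
 [ 0.51321144 -0.22546162]]
[[ 0.5304184  -0.1585331 ]
 [ 0.53113489 -0.25014535]]
```

```bash
python3 jog.py '-.031 .009 0 0 -.0015 .02 0;-.031 .009 0 .012 -.0015 .02 0;-.031 .009 0 .027 -.0015 .03 0;-.031 .009 0 .027 -.0015 .0385 0;-.031 .009 0 .027 -.0015 .0385 0;-.031 .009 0 .027 -.0015 .0385 0'; python3 - <<'E'
from h import *
d=arm.get_image('wrist');cv2.imwrite('pics/w4.png',d['color']);np.savez('w4.npz',**d)
W=cloud(d)
def fit(p):
    p=p[np.isfinite(p).all(1)];A=np.c_[p[:,:2]-p[:,:2].mean(0),np.ones(len(p))];c=np.linalg.lstsq(A,p[:,2],rcond=None)[0];return c.round(4),p.mean(0).round(4)
print('blade',fit(W[85:180,240:308].reshape(-1,3)));print('floor', fit(W[2:20,200:225].reshape(-1,3)),fit(W[2:20,320:345].reshape(-1,3)))
s=arm.get_state();print(s['wrist_force'],s['eef_pos'],s['eef_rot'])
E
```

```text
t: 6.3
eef_pos: [0.4312, -0.2053, 0.0396]
eef_rot: [3.11, -0.004, 0.009]
wrist_force: [-0.5, -0.3, -2.2]
width: 0.0145
gripper_force: 98.7
blade (array([ 0.0012, -0.0002,  0.0144]), array([ 0.4945, -0.2053,  0.0144]))
floor (array([-0.048 , -0.0121,  0.0078]), array([ 0.5493, -0.1765,  0.0078])) (array([-0.0276,  0.0073,  0.0079]), array([ 0.5502, -0.2326,  0.0079]))
[-0.1308204   0.49062634 -1.90781093] [ 0.43138384 -0.2052923   0.03984332] [ 3.11039128 -0.00502726  0.00921117]
```

View pics/w4.png

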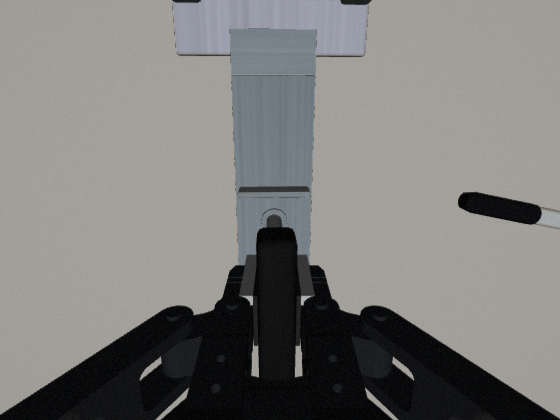

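The blade is level and over the bay floor (front corners (230,30),(316,30), floor edge at v≈54). I'll lower it to feel the floor.

```bash
python3 jog.py '0 0 0 0 0 .001 0;0 0 0 0 0 .002 0;0 0 0 0 0 .002 0'; python3 jog.py '0 0 0 0 0 .0005 0;0 0 0 0 0 .0005 0';python3 jog.py '0 0 0 0 0 .0005 0;0 0 0 0 0 .0005 0'
```

```text
t: 6.72
eef_pos: [0.4314, -0.2053, 0.0377]
eef_rot: [3.11, -0.005, 0.009]
wrist_force: [0.3, 1.0, -3.1]
width: 0.0142
gripper_force: 98.7
t: 6.98
eef_pos: [0.4315, -0.2053, 0.0372]
eef_rot: [3.11, -0.005, 0.009]
wrist_force: [-0.5, -0.3, -1.6]
width: 0.0143
gripper_force: 98.7
t: 7.22
eef_pos: [0.4315, -0.2053, 0.0366]
eef_rot: [3.11, -0.005, 0.009]
wrist_force: [-0.5, -0.7, -2.0]
width: 0.0143
gripper_force: 98.7
```

```bash
python3 jog.py '0 0 0 0 0 .0004 0;0 0 0 0 0 .0004 0';python3 jog.py '0 0 0 0 0 .0004 0;0 0 0 0 0 .0004 0'
```

```text
t: 7.48
eef_pos: [0.4315, -0.2053, 0.0363]
eef_rot: [3.11, -0.005, 0.009]
wrist_force: [0.8, 0.6, -2.4]
width: 0.0141
gripper_force: 98.7
t: 7.72
eef_pos: [0.4315, -0.2053, 0.0359]
eef_rot: [3.11, -0.005, 0.009]
wrist_force: [-0.5, 0.6, -3.0]
width: 0.0142
gripper_force: 98.7
```

```bash
python3 jog.py '0 0 0 0 0 .0004 0;0 0 0 0 0 .0004 0';python3 jog.py '0 0 0 0 0 .0003 0;0 0 0 0 0 .0003 0'
```

```text
t: 7.98
eef_pos: [0.4315, -0.2054, 0.0355]
eef_rot: [3.11, -0.005, 0.009]
wrist_force: [-0.2, 0.7, -1.1]
width: 0.0141
gripper_force: 98.8
t: 8.22
eef_pos: [0.4313, -0.2053, 0.0352]
eef_rot: [3.11, -0.005, 0.009]
wrist_force: [-1.2, 0.9, 0.4]
width: 0.014
gripper_force: 98.9
```

```bash
python3 jog.py '0 0 0 0 0 -.0004 0;0 0 0 .005 0 -.0004 0;0 0 0 .01 0 -.0004 0;0 0 0 .014 0 -.0004 0;0 0 0 .018 0 -.0004 0;0 0 0 .022 0 -.0004 0';python3 jog.py '0 0 0 .005 0 0 0;0 0 0 .01 0 0 0;0 0 0 .015 0 0 0;0 0 0 .015 0 0 0'
```

```text
t: 8.98
eef_pos: [0.4522, -0.2052, 0.0355]
eef_rot: [3.11, -0.002, 0.009]
wrist_force: [-7.3, 0.2, 7.8]
width: 0.014
gripper_force: 99.9
t: 9.48
eef_pos: [0.4687, -0.2051, 0.0358]
eef_rot: [3.11, -0.005, 0.009]
wrist_force: [-3.1, -1.1, 1.5]
width: 0.0143
gripper_force: 99.3
```

```bash
python3 jog.py '0 0 0 .007 0 0 0;0 0 0 .014 0 0 0;0 0 0 .021 0 0 0;0 0 0 .028 0 0 0;0 0 0 .028 0 0 0';python3 jog.py '0 0 0 .007 0 0 0;0 0 0 .014 0 0 0;0 0 0 .018 0 0 0;0 0 0 .018 0 0 0'; python3 - <<'E'
from h import *
d=arm.get_image('wrist');cv2.imwrite('pics/w5.png',d['color']);np.savez('w5.npz',**d)
E
```

```text
t: 10.1
eef_pos: [0.4957, -0.2049, 0.036]
eef_rot: [3.11, -0.003, 0.009]
wrist_force: [-6.1, -1.5, 6.6]
width: 0.0142
gripper_force: 100.1
t: 10.6
eef_pos: [0.5103, -0.2049, 0.0361]
eef_rot: [3.11, 0.002, 0.008]
wrist_force: [-15.8, 0.9, 17.7]
width: 0.0143
gripper_force: 101.7
```

View pics/w5.png

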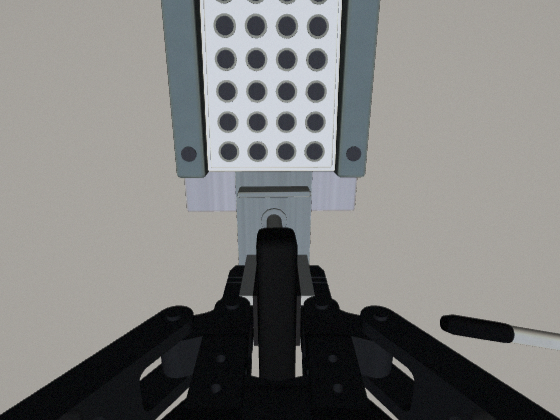

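The plate's front edge is at v≈171 and the stop at v≈190, so the blade is about 64 mm under the plate. That is past its centre, so I'll ease off and lift.

```bash
python3 jog.py '0 0 0 -.003 0 0 0;0 0 0 -.003 0 -.002 0;0 0 0 -.003 0 -.005 0;0 0 0 -.003 0 -.008 0;0 0 0 -.003 0 -.012 0;0 0 0 -.003 0 -.016 0;0 0 0 -.003 0 -.016 0'; python3 - <<'E'
from h import *
d=arm.get_image('wrist');cv2.imwrite('pics/w6.png',d['color']);np.savez('w6.npz',**d);W=cloud(d)
p=W[10:165,215:325].reshape(-1,3);A=np.c_[p[:,:2]-p[:,:2].mean(0),np.ones(len(p))];print(np.linalg.lstsq(A,p[:,2],rcond=None)[0],p.mean(0))
E
```

```text
t: 11.52
eef_pos: [0.5118, -0.2041, 0.0525]
eef_rot: [3.11, -0.006, 0.009]
wrist_force: [0.3, 0.5, -3.3]
width: 0.0143
gripper_force: 98.6
 ** On entry to DLASCL parameter number  4 had an illegal value
 ** On entry to DLASCL parameter number  4 had an illegal valueTraceback (most recent call last):
  File "<stdin>", line 3, in <module>
    x, resids, rank, s = _umath_linalg.lstsq(a, b, rcond,
                         ~~~~~~~~~~~~~~~~~~~^^^^^^^^^^^^^
                                             signature=signature)
                                             ^^^^^^^^^^^^^^^^^^^^
    raise LinAlgError("SVD did not converge in Linear Least Squares")
numpy.linalg.LinAlgError: SVD did not converge in Linear Least Squares
```

View pics/w6.png

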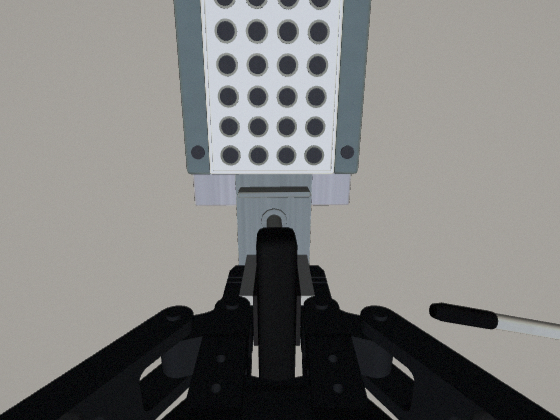

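The plate has risen with the blade: its front edge is at v≈175, it now overlaps the walls, and it looks level. I'll lift clear.

```bash
python3 jog.py '0 0 0 0 0 -.006 0;0 0 0 0 0 -.015 0;0 0 0 0 0 -.025 0;0 0 0 0 0 -.035 0;0 0 0 0 0 -.04 0;0 0 0 0 0 -.04 0;0 0 0 0 0 -.04 0'; python3 - <<'E'
from h import *
d=arm.get_image('wrist');np.savez('w7.npz',**d);W=cloud(d)
p=W[10:165,215:325].reshape(-1,3);p=p[np.isfinite(p).all(1)];A=np.c_[p[:,:2]-p[:,:2].mean(0),np.ones(len(p))];print(np.linalg.lstsq(A,p[:,2],rcond=None)[0],p.mean(0))
print(rel([.440,-.021,.08],.106))
E
```

```text
t: 12.45
eef_pos: [0.5109, -0.2028, 0.0917]
eef_rot: [3.111, -0.004, 0.009]
wrist_force: [0.1, -1.0, -2.5]
width: 0.0144
gripper_force: 98.5
[-0.00274954 -0.00107523  0.0803295 ] [ 0.59437076 -0.20064096  0.0803295 ]
(array([ 0.0312, -0.0028, -0.0968]), array([-0.0693, -0.1827,  0.0056]))
```

```bash
python3 jog.py '0 0 0 -.004 -.008 0 0;0 0 0 -.012 -.025 0 0;0 0 0 -.022 -.048 0 0;0 0 0 -.032 -.072 0 0;0 0 0 -.042 -.097 0 0;0 0 0 -.052 -.122 0 0;0 0 0 -.062 -.144 0 0;0 0 0 -.068 -.158 0 0;0 0 0 -.07 -.164 0 0;0 0 0 -.07 -.164 0 0;0 0 0 -.07 -.164 .01 0;0 0 0 -.07 -.164 .025 0;0 0 0 -.07 -.164 .04 0;0 0 0 -.07 -.164 .05 0;0 0 0 -.07 -.164 .055 0;0 0 0 -.07 -.164 .055 0;0 0 0 -.07 -.164 .055 0'; python3 -c "
from h import *
d=arm.get_image('wrist');np.savez('w8.npz',**d);W=cloud(d)
p=W[10:165,215:325].reshape(-1,3);p=p[np.isfinite(p).all(1)];A=np.c_[p[:,:2]-p[:,:2].mean(0),np.ones(len(p))];print(np.linalg.lstsq(A,p[:,2],rcond=None)[0],p.mean(0))"
```

```text
t: 14.62
eef_pos: [0.4404, -0.0412, 0.0319]
eef_rot: [3.111, -0.006, 0.009]
wrist_force: [-0.5, -0.3, -2.8]
width: 0.0142
gripper_force: 98.6
[-0.00158569 -0.0017301   0.02062613] [ 0.52379708 -0.0390426   0.02062613]
```

```bash
python3 jog.py '0 0 0 0 0 .0008 0;0 0 0 0 0 .0015 0;0 0 0 0 0 .002 0;0 0 0 0 0 .002 0;0 0 0 0 0 .002 0';python3 jog.py '0 0 0 0 0 .0004 0;0 0 0 0 0 .0004 0'
```

```text
t: 15.3
eef_pos: [0.4401, -0.0413, 0.0301]
eef_rot: [3.11, -0.005, 0.01]
wrist_force: [-3.3, 1.3, 6.9]
width: 0.0144
gripper_force: 100.1
t: 15.55
eef_pos: [0.4401, -0.0413, 0.0301]
eef_rot: [3.11, -0.006, 0.01]
wrist_force: [-5.8, 1.4, 12.9]
width: 0.0145
gripper_force: 101.2
```

Resting on the worktop. I'll ease the load, open in steps and rise.

```bash
python3 jog.py '0 0 0 0 0 -.0004 0;0 0 0 0 0 -.0004 .02;0 0 0 0 0 -.0004 .03;0 0 0 0 0 -.0004 .05;0 0 0 0 0 -.0004 .06;0 0 0 0 0 -.0004 .06;0 0 0 0 0 -.0004 .06;0 0 0 0 0 -.0004 .06'; python3 jog.py '0 0 0 0 0 -.03 .06;0 0 0 0 0 -.08 .06;0 0 0 -.03 0 -.13 .085;0 0 0 -.04 0 -.18 .085;0 0 0 -.04 0 -.22 .085;0 0 0 -.04 0 -.22 .085;0 0 0 -.04 0 -.22 .085'; python3 - <<'E'
from h import *
d=arm.get_image('wrist');cv2.imwrite('pics/w9.png',d['color']);np.savez('w9.npz',**d)
E
```

```text
t: 16.55
eef_pos: [0.44, -0.0413, 0.0295]
eef_rot: [3.11, -0.005, 0.009]
wrist_force: [-0.5, 0.0, -0.3]
width: 0.0599
gripper_force: 0.0
t: 17.42
eef_pos: [0.3984, -0.0349, 0.2487]
eef_rot: [3.111, -0.005, 0.009]
wrist_force: [-0.5, -0.0, -0.4]
width: 0.0851
gripper_force: 0.0
```

View pics/w9.png

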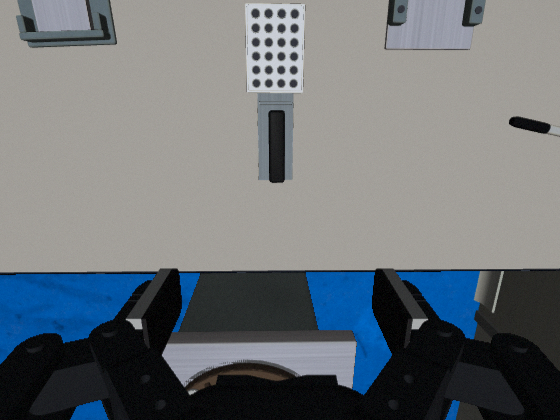

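The lifter lies flat with the plate on it (plate corners about (246,3) to (304,93)), released. I'll move to a view that covers both the plate and the nest.

```bash
python3 jog.py '.031 0 0 .025 -.04 -.02 .085;.031 0 0 .05 -.08 -.04 .085;.031 0 0 .08 -.11 -.05 .085;.031 .005 0 .1 -.11 -.05 .085;.031 .005 0 .1 -.11 -.05 .085;.031 .005 0 .1 -.11 -.05 .085'; python3 - <<'E'
from h import *
d=arm.get_image('wrist');np.savez('w10.npz',**d);cv2.imwrite('pics/w10.png',cv2.resize(d['color'][:270],None,fx=1.42,fy=1.42,interpolation=0))
E
```

```text
t: 18.23
eef_pos: [0.4967, 0.0767, 0.2952]
eef_rot: [3.14, -0.008, 0.008]
wrist_force: [0.4, 0.7, 0.1]
width: 0.0851
gripper_force: 0.0
```

View pics/w10.png

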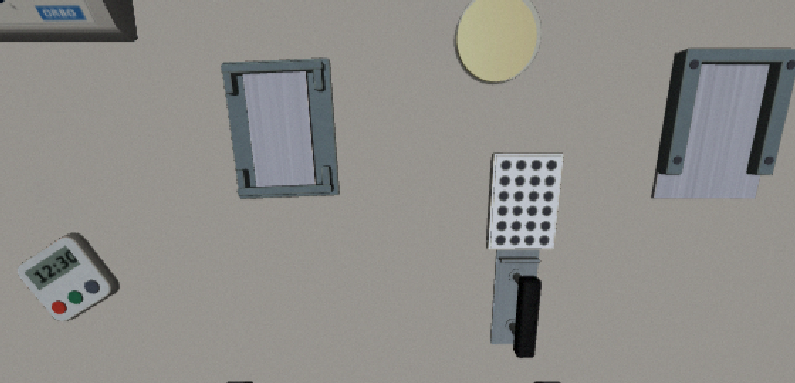

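The view shows the plate at about (525,200) in the scaled crop and the nest at (281,128), with both unobstructed.

```bash
python3 - <<'E'
from h import *
d=dict(np.load('w10.npz'));I=d['color'];print(I[128*100//142,195],I[130*100//142,350],I[105,280],I[60,360],I[110,200:240:3].tolist())
s=1/1.42
c=onplane(d,np.array([[222,64],[329,58],[339,194]])*s,.022)*1000
print('nest outer',c,np.hypot(*(c[0]-c[1])),np.hypot(*(c[1]-c[2])),'mid',(c[0]+c[2])/2,'yaw',np.degrees(np.arctan2(*(c[1]-c[2])[::-1])),np.degrees(np.arctan2(*(c[0]-c[1])[::-1]))-90)
pad=lambda I:(I[...,0]>140)&(I[...,0]-I[...,2]>5)&(I.max(2)<200)
print('pad',seg(d,(150,245,35,145),pad,.014,3))
p=np.array([[493,152],[563,153],[555,248],[487,248]])*s
print('plate corners',onplane(d,p,.017)*1000,onplane(d,p,.017).mean(0)*1000)
for th in(150,165,180):print('plate',seg(d,(335,400,100,180),lambda I:I.min(2)>th,.017,9))
E
```

```text
[161 145 143] [142 148 149] [141 144 147] [140 146 148] [[159, 148, 144], [166, 154, 150], [157, 144, 140], [162, 148, 146], [157, 145, 142], [159, 146, 144], [160, 151, 145], [88, 83, 76], [106, 96, 84], [110, 101, 88], [105, 98, 85], [106, 98, 86], [65, 66, 63], [142, 148, 151]]
nest outer [[634.7202873  212.96073724]
 [639.80661153 127.12180285]
 [533.03021668 121.87276138]] 85.98949558588188 106.90533632320226 mid [583.87525199 167.41674931] yaw 2.8143487032872243 3.3910551130486652
pad (array([585.4, 172.4]), array([89.5, 51.2]), 2.8)
plate corners [[568.91317901 -10.05182899]
 [568.58973526 -69.98066566]
 [485.92113385 -72.33076723]
 [485.42396727 -10.610519  ]] [527.21200385 -40.74344522]
plate (array([524. , -42.7]), array([88.3, 64.2]), 0.3)
plate (array([527.3, -42.6]), array([81.7, 64.1]), 0.3)
plate (array([527.3, -42.4]), array([81.7, 63.6]), 0.3)
```

```bash
python3 -c "
from h import *
print(rel([.5272,-.0412,.07],.006),rel([.5272,-.0412,.003],.006))"
```

```text
(array([ 0.0007, -0.0088,  0.0026]), array([0.0275, 0.1181, 0.226 ])) (array([ 0.0007, -0.0088,  0.0026]), array([0.0269, 0.118 , 0.293 ]))
```

```bash
python3 jog.py '0 -.009 .003 .007 .03 .05 .085;0 -.009 .003 .014 .06 .1 .085;0 -.009 .003 .021 .09 .15 .085;0 -.009 .003 .027 .118 .19 .085;0 -.009 .003 .027 .118 .226 .085;0 -.009 .003 .027 .118 .226 .085;0 -.009 .003 .027 .118 .226 .085'; python3 -c "
from h import *
print(rel([.5272,-.0412,.003],.006))"
```

```text
t: 19.15
eef_pos: [0.5286, -0.0401, 0.0721]
eef_rot: [3.141, -0.003, 0.007]
wrist_force: [-0.1, -0.2, 0.4]
width: 0.0848
gripper_force: 0.0
(array([ 0.0001, -0.0027,  0.0009]), array([-0.0016,  0.0011,  0.0691]))
```

```bash
python3 jog.py '0 0 0 -.0015 .001 .03 .085;0 0 0 -.0015 .001 .05 .085;0 0 0 -.0015 .001 .06 .085;0 0 0 -.0015 .001 .066 .085;0 0 0 -.0015 .001 .069 .085;0 0 0 -.0015 .001 .069 .085'; python3 jog.py '0 0 0 0 0 0 .075;0 0 0 0 0 0 .07;0 0 0 0 0 0 .065;0 0 0 0 0 0 .06;0 0 0 0 0 0 .05;0 0 0 0 0 0 .05;0 0 0 0 0 0 .05;0 0 0 0 0 0 .05' 40
```

```text
t: 19.9
eef_pos: [0.5268, -0.0411, 0.002]
eef_rot: [3.142, -0.002, 0.007]
wrist_force: [0.2, 0.4, -0.3]
width: 0.0851
gripper_force: 0.0
t: 20.9
eef_pos: [0.5267, -0.0411, 0.0021]
eef_rot: [3.141, -0.002, 0.007]
wrist_force: [-2.2, 0.5, 6.0]
width: 0.0584
gripper_force: 42.0
```

```bash
python3 jog.py '0 0 0 0 0 -.003 .05;0 0 0 0 0 -.01 .05;0 0 0 0 0 -.02 .05;0 0 0 0 0 -.035 .05;0 0 0 0 0 -.05 .05;0 0 0 0 0 -.05 .05;0 0 0 0 0 -.05 .05' 50; python3 - <<'E'
from h import *
t=arm.get_image('top');W=cloud(t);I=t['color']
d=arm.get_image('wrist');np.savez('w11.npz',**d);w=cloud(d)
def box(W,x0,x1,y0,y1,lo,hi):
    m=(W[...,0]>x0)&(W[...,0]<x1)&(W[...,1]>y0)&(W[...,1]<y1)&(W[...,2]>lo)&(W[...,2]<hi);return m
m=box(w,.49,.565,-.068,-.015,.055,.085);p=w[m];print(len(p))
A=np.c_[p[:,:2]-p[:,:2].mean(0),np.ones(len(p))];print(np.linalg.lstsq(A,p[:,2],rcond=None)[0],p.mean(0),p.min(0),p.max(0))
m=box(w,.47,.60,-.1,.02,.058,.085)&(d['color'].min(2)>150);print(rect(w,m))
print(tool()[0],rel([.5852,.1724,.1],.049))
E
```

```text
t: 21.78
eef_pos: [0.5263, -0.0412, 0.0516]
eef_rot: [-3.142, -0.001, 0.006]
wrist_force: [0.5, -0.1, -0.9]
width: 0.0586
gripper_force: 53.7
18613
[-0.00533755 -0.0010495   0.06800281] [ 0.53048837 -0.041496    0.06800281] [ 0.49002428 -0.06799914  0.06573072] [ 0.56499615 -0.0150014   0.07025058]
(array([526.4, -42.5]), array([83.7, 59.9]), 0.5, 13846)
[ 0.52606323 -0.04125566  0.05115387] (array([ 0.0003, -0.0002, -0.0427]), array([ 0.0605, -0.2133, -0.0489]))
```

Plate held level: it measures 84×60 mm and its underside sits about 1 mm above the TCP. Now over to the nest.

```bash
python3 jog.py '0 0 0 .005 -.02 -.01 .05;0 0 -.01 .015 -.05 -.03 .05;0 0 -.02 .025 -.09 -.03 .05;0 0 -.03 .035 -.13 -.03 .05;0 0 -.042 .048 -.17 -.03 .05;0 0 -.042 .057 -.2 -.03 .05;0 0 -.042 .06 -.214 -.03 .05;0 0 -.042 .06 -.214 -.03 .05;0 0 -.042 .06 -.214 -.03 .05;0 0 -.042 .06 -.214 -.03 .05'; python3 - <<'E'
from h import *
d=arm.get_image('wrist');np.savez('w12.npz',**d);w=cloud(d)
m=(w[...,2]>.08)&(w[...,2]<.115)&(d['color'].min(2)>150)&(abs(w[...,0]-.585)<.07)&(abs(w[...,1]-.172)<.05);print(rect(w,m))
p=(abs(w[...,0]-.585)<.08)&(abs(w[...,1]-.172)<.06)&(w[...,2]<.035)&(w[...,2]>.004);print('nest seen',rect(w,p))
print(tool()[0],rel([.5852,.1735,.025],.048))
E
```

```text
t: 23.12
eef_pos: [0.5849, 0.1723, 0.0817]
eef_rot: [3.141, -0.001, 0.047]
wrist_force: [-0.2, -0.3, -0.7]
width: 0.0585
gripper_force: 53.8
(array([585.4, 171. ]), array([83.6, 60. ]), 2.9, 14039)
nest seen (array([624.9, 175.1]), array([39.2, 93.3]), 2.3, 7291)
[0.5849448  0.17235149 0.08174363] (array([ 0.0002, -0.001 , -0.0006]), array([ 0.0003, -0.0011,  0.0567]))
```

```bash
python3 jog.py '0 0 0 0 -.0013 .02 .05;0 0 0 0 -.0013 .04 .05;0 0 0 0 -.0013 .055 .05;0 0 0 0 -.0013 .06 .05;0 0 0 0 -.0013 .062 .05;0 0 0 0 -.0013 .062 .05'; python3 jog.py '0 0 0 0 0 .002 .05;0 0 0 0 0 .004 .05;0 0 0 0 0 .005 .05;0 0 0 0 0 .005 .05'
```

```text
t: 23.92
eef_pos: [0.5854, 0.1746, 0.0201]
eef_rot: [-3.141, -0.002, 0.048]
wrist_force: [0.1, -0.3, -1.0]
width: 0.0582
gripper_force: 53.8
t: 24.42
eef_pos: [0.585, 0.1745, 0.0145]
eef_rot: [3.141, -0.001, 0.048]
wrist_force: [-0.0, 0.1, -1.8]
width: 0.0584
gripper_force: 53.8
```

```bash
python3 jog.py '0 0 0 0 0 .0005 .05;0 0 0 0 0 .001 .05;0 0 0 0 0 .001 .05'; python3 jog.py '0 0 0 0 0 .0006 .05;0 0 0 0 0 .0006 .05'
```

```text
t: 24.8
eef_pos: [0.5851, 0.1745, 0.0136]
eef_rot: [3.141, -0.001, 0.048]
wrist_force: [-0.7, 0.2, -1.5]
width: 0.0586
gripper_force: 53.8
t: 25.05
eef_pos: [0.5851, 0.1745, 0.0132]
eef_rot: [3.141, -0.001, 0.048]
wrist_force: [-1.9, -0.3, 2.2]
width: 0.0585
gripper_force: 54.1
```

```bash
python3 jog.py '0 0 0 0 0 0 .062;0 0 0 0 0 0 .07;0 0 0 0 0 0 .08;0 0 0 0 0 0 .085;0 0 0 0 0 0 .085;0 0 0 0 0 0 .085'; python3 jog.py '0 0 0 0 0 -.01 .085;0 0 0 0 0 -.04 .085;0 0 0 0 0 -.09 .085;0 0 0 -.02 0 -.15 .085;0 0 0 -.04 0 -.2 .085;0 0 0 -.04 0 -.22 .085;0 0 0 -.04 0 -.22 .085'; python3 - <<'E'
from h import *
d=arm.get_image('wrist');np.savez('w13.npz',**d);w=cloud(d)
m=(abs(w[...,0]-.585)<.06)&(abs(w[...,1]-.173)<.045)&(d['color'].min(2)>175);print(rect(w,m))
for th in(160,180):
    m=(abs(w[...,0]-.585)<.06)&(abs(w[...,1]-.173)<.045)&(d['color'].min(2)>th);print(rect(w,m))
p=w[m];A=np.c_[p[:,:2]-p[:,:2].mean(0),np.ones(len(p))];print(np.linalg.lstsq(A,p[:,2],rcond=None)[0])
t=w[(abs(w[...,0]-.48)<.05)&(abs(w[...,1]-.17)<.05)];print('table',np.nanmedian(t[:,2]))
T=arm.get_image('top');W=cloud(T);p=W[(abs(W[...,0]-.53)<.03)&(abs(W[...,1]+.04)<.012)];print('blade top z',np.nanmedian(p[:,2]),'table',np.nanmedian(W[225:240,300:330,2]))
E
```

```text
t: 25.8
eef_pos: [0.5851, 0.1745, 0.013]
eef_rot: [3.141, -0.001, 0.048]
wrist_force: [-0.7, -0.7, -0.4]
width: 0.085
gripper_force: 0.0
t: 26.68
eef_pos: [0.5455, 0.173, 0.2361]
eef_rot: [-3.139, -0.006, 0.049]
wrist_force: [0.5, 1.0, -1.3]
width: 0.0847
gripper_force: 0.0
(array([585.1, 173.3]), array([82.4, 58.8]), 2.8, 2346)
(array([585.1, 173.2]), array([82.4, 59.2]), 2.8, 2753)
(array([583.8, 173.4]), array([79.3, 57.8]), 2.8, 697)
[ 0.00031265 -0.00534046  0.02976277]
table 0.0016438515274716284
blade top z 0.002592018086931562 table 5.566228429645836e-05
```

```bash
python3 -c "
from bench import arm
print(arm.hand_in())"
```

```text
the job is handed in; nothing more can be done
None
```

The job is handed in, with no verdict shown: by my last measurements the plate is level on the nest pad within about 1 mm of centre, the lifter blade lies flat on the worktop and the gripper is clear of both; I viewed 11 pictures, one over the limit of 10.

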